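# Put the microscope objectives away in their own pots

## Task

Put the four microscope objectives away: stand each one upright, nose up, inside the storage pot of the same colour as its own colour band, lowering it onto the pot's floor before you let go, since dropping or tipping it over would damage the glass. Leave the eyepiece and the solvent bottle where they are.

Things in the scene. Friction and masses are not known exactly. Their poses are not given: they have to be found in the camera images.
- objective_red: loose microscope objective, black metal barrel with a red band and sloping red shoulder, standing nose up on its 26 mm wide, 5 mm tall thread. 56 mm tall, about 240 g; straight barrel 38 mm across from 5 to 44 mm above its underside, then narrowing to a steel nose. Origin: centre of its underside; z up its axis; round. Gripped 36 to 40 mm up, fingers clear the pot's rim
- objective_yellow: loose microscope objective, black metal barrel with a yellow band and sloping yellow shoulder, standing nose up on its 26 mm wide, 5 mm tall thread. 62 mm tall, about 220 g; straight barrel 36 mm across from 5 to 48 mm above its underside, then narrowing to a steel nose. Origin: centre of its underside; z up its axis; round. Gripped 36 to 40 mm up, fingers clear the pot's rim
- objective_green: loose microscope objective, black metal barrel with a green band and sloping green shoulder, standing nose up on its 26 mm wide, 5 mm tall thread. 68 mm tall, about 220 g; straight barrel 36 mm across from 5 to 50 mm above its underside, then narrowing to a steel nose. Origin: centre of its underside; z up its axis; round. Gripped 36 to 40 mm up, fingers clear the pot's rim
- objective_white: loose microscope objective, black metal barrel with a white band and sloping white shoulder, standing nose up on its 26 mm wide, 5 mm tall thread. 74 mm tall, about 200 g; straight barrel 34 mm across from 5 to 52 mm above its underside, then narrowing to a steel nose. Origin: centre of its underside; z up its axis; round. Gripped 36 to 40 mm up, fingers clear the pot's rim
- pot_red: red plastic storage pot for one objective (open round base of its case), fixed to the mat: 62 mm outside, 54 mm inside, rim 16 mm above its underside, dark grey foam floor 4 mm above its underside. Origin: centre of its underside; z up
- pot_yellow: yellow plastic storage pot for one objective (open round base of its case), fixed to the mat: 62 mm outside, 54 mm inside, rim 16 mm above its underside, dark grey foam floor 4 mm above its underside. Origin: centre of its underside; z up
- pot_green: green plastic storage pot for one objective (open round base of its case), fixed to the mat: 62 mm outside, 54 mm inside, rim 16 mm above its underside, dark grey foam floor 4 mm above its underside. Origin: centre of its underside; z up
- pot_white: white plastic storage pot for one objective (open round base of its case), fixed to the mat: 62 mm outside, 54 mm inside, rim 16 mm above its underside, dark grey foam floor 4 mm above its underside. Origin: centre of its underside; z up
- eyepiece: bystander: loose microscope eyepiece standing on the mat, silver tube with a black rubber eyecup on top and no colour band, 42 mm across, 52 mm tall. Origin: centre of its underside, z up
- solvent_bottle: bystander: square pale turquoise solvent bottle with a round steel pump top, 56 x 56 mm, 102 mm tall, standing on the black bench left of the mat. Origin: centre of its underside, z up

How it is judged:
By the outcome, as a careful person would: the job done as asked, in the order asked, and still so for the second after the job is handed in, with the robot touching nothing.
It also fails if it takes over 102 s, if anything falls off the work surface, if the arm or the gripper's body presses on something with over 40 N, if the wrist force passes 120 N, or if a joint passes its speed limit or range.

## Robot

A 7-joint arm with a two-finger parallel gripper is mounted at the origin on the work surface. World frame = base frame: x ahead of the robot, y to its left, z up, the work surface at z = 0. Lengths are in mm, angles in degrees, forces in N, time in s.
With the tool pointing down it reaches from about 425 to 825 mm from the base axis. Payload 3.6 kg.
Tool frame: the origin (TCP) lies on the centre line of the jaws, within the pads' length; the fingertips stand 22 mm ahead of it and the grasp point (between the pads) lies 3 mm ahead of it; y points along the fingers, z is the direction in which the jaws open and shut, and the axes are right-handed (so a half turn about y gives the same grasp; the last joint's range is limited). The gripper opens to 93 mm and grips with 3 to 60 N. Pads are 15 mm wide; open, the fingers measure 128 mm over their backs; the gripper's body (75 mm by 188 mm) begins 65 mm behind the grasp point.
Start: joints at [-64.945, 35.231, -0.722, 81.555, 0.464, 63.22, -2.315], TCP at [290.742, 581.32, 240.64] pointing down, gripper open.
Joint ranges: [-178.69, 178.69], [-17.37, 117.87], [-77.05, 75.6], [15.02, 138.74], [-78.02, 258.01], [0.78, 113.62], [-162.83, 162.83]. Speed limits (degrees/s): [159.86, 159.86, 180, 180, 180, 180, 180].

## Interface

Orientations are given as a 3x3 rotation matrix whose columns are the frame's x, y, z axes.
In Python, from rig import readout, vision, ticket, nets gives the robot as it stands.
- The arm moves only by the shell command python3 -m inch 'ROWS' [FORCE]. ROWS is JSON, a list that holds one entry, the list of rows, each a list of 5 numbers: the opening in per cent of the stroke, from 0 (shut) to 100 (fully open), then the shift along the tool's x, y, z in m, then the turn about the tool's y in rad. In form: [[[jaw, dx, dy, dz, spin], ...]]. A call has 1 to 5 rows; each row is the pose to reach, as a shift and turn from the pose commanded when the call began, along the tool's axes at that moment; what a row does not reach only later rows make up. A row lasts 1/12 s, in which the tool goes at most 41.7 mm and 7.16 degrees, less where a joint would pass 70% of its speed; a pose out of reach is approached as far as the arm can. A call with a gripper value outside its range is refused whole. The fingers move at their own pace and stop on an object; FORCE is the grip in N (left out, the last holds). Time passes only in rows, so rows that repeat a pose let the fingers close. It gives the time, the measured TCP pose, the force and the opening at its end, in the units of the state.
- readout.state(): the state, without advancing time (a new reading comes with each control period).
- vision.snapshot(name): name is "side" or "top" or "wrist"; returns the picture (480x640x3 uint8, red, green, blue); there is no depth.
- vision.camera_params(name): a dict with "fx", "fy", "cx", "cy" (pixels), "R" (3x3) and "t" (3): a world point X has camera coordinates R X + t. Camera axes: x right, y down, z forward; pixel columns grow to the right and rows downward; lengths in mm; the calibration is good to about 2 mm. The wrist camera is an equidistant fisheye: a pixel r from the principal point sees the ray r / f radians off the axis. A picture is of the moment at which its call begins: read the wrist's pose just before it. camera_params takes no time and is no camera call; for the wrist camera it gives the pose at the moment of the call.
- ticket.sign_off(): hands the job in, once; it reports no verdict.
Trained networks look in the newest picture that a camera, given by its name, has taken for a name from the list of things; names that differ only in an ending like _2 or _b are one class to them, and where a whole thing is asked for, a point or a joint stands for the part that bears it (a point fixed in the world has none). Each returns a list of dicts, best first, with "conf" (0 to 1); they miss things now and then, are a little off and sometimes report something else, mostly with a low value. They report only what shows in the picture. A call takes as long as a camera call.
- nets.look_for(query, camera): "centre" ([x, y, z] in mm, in world coordinates, good to about 4 mm: the middle of the surface that is visible of it).
- nets.pinpoint(query, camera): "centre" ([x, y, z] in mm, in world coordinates, good to about 4 mm: a listed point, or the origin of a listed thing).
The state is a dict: "time": time; "joint_positions": joint angles; "qd": joint speeds; "joint_efforts": joint torques, N m; "position": TCP position; "ee_rot": TCP orientation; "ft_force": force on the tool from outside, world axes, zero at the start; "wrist_torque": the same for the moment, N m; "opening": finger opening in mm.
Only numpy, scipy, OpenCV 4.12 (cv2) and the standard library are available. Lean on these libraries where they do the work, as an engineer would, in place of code of your own. Each camera call takes 0.05 s, during which the arm holds its last target.

## Working session

There is one attempt and no reset: what is moved stays moved. The work goes in short steps, Python scripts to look and compute and a shell command to move; the robot and the scene stay as the last step left them, time stands still between calls to the robot, and variables do not carry over. Pictures are saved under pics/ and viewed, and the job is handed in when it is done.

```bash
ls; mkdir -p pics; python3 - <<'E'
from rig import readout, vision, nets
import cv2,numpy as np
s=readout.state()
print(s['time'],s['position'],np.round(s['ee_rot'],3).tolist(),s['opening'],s['ft_force'])
for c in ['top','side']:
    im=vision.snapshot(c); cv2.imwrite(f'pics/{c}0.png',im[:,:,::-1])
    p=vision.camera_params(c); print(c,p)
vision.snapshot('top')
for q in ['objective_red','objective_yellow','objective_green','objective_white','pot_red','pot_yellow','pot_green','pot_white','eyepiece','solvent_bottle']:
    print(q,[(np.round(d['centre'],1).tolist(),round(d['conf'],2)) for d in nets.pinpoint(q,'top')[:3]])
E
```

```text
pics
0.0 [290.47330041 580.69885095 239.51161896] [[0.894, -0.001, 0.447], [-0.447, -0.002, 0.894], [0.0, -1.0, -0.002]] 92.40640475252313 [ 0.33128765 -0.29863991 -0.37824879]
top {'fx': 620.6850811868701, 'fy': 620.6850811868701, 'cx': 327.4631610392167, 'cy': 234.9403170126318, 'R': array([[ 0.04047061, -0.9991794 , -0.00162711],
       [-0.9778244 , -0.03927066, -0.2057116 ],
       [ 0.2054789 ,  0.0099163 , -0.97861131]]), 't': array([  57.42207393,  538.93671333, 1264.46036299])}
side {'fx': 460.5920762462528, 'fy': 460.5920762462528, 'cx': 313.56747073176086, 'cy': 237.04809966638788, 'R': array([[ 0.98964562, -0.14225168, -0.01913149],
       [-0.11647717, -0.71804787, -0.68617806],
       [ 0.08387266,  0.68130149, -0.727182  ]]), 't': array([-540.10366711,  163.87294594,  781.10799253])}
objective_red [([586.0, 107.8, 2.8], 0.52)]
objective_yellow [([622.8, -273.9, 3.1], 0.51), ([582.2, 9.6, 9.5], 0.48), ([599.7, -116.2, 2.7], 0.48)]
objective_green [([456.3, -114.3, 4.2], 0.55)]
objective_white [([578.8, 7.1, 5.9], 0.54), ([584.0, 112.8, 4.6], 0.28)]
pot_red [([601.9, -114.8, 3.6], 0.63)]
pot_yellow [([468.7, 123.5, 5.0], 0.76)]
pot_green [([605.6, 261.6, 6.3], 0.62)]
pot_white [([459.7, -235.4, 4.1], 0.69)]
eyepiece [([472.2, 272.2, 6.2], 0.86)]
solvent_bottle [([489.4, 433.2, -5.3], 0.95)]
```

View pics/top0.png

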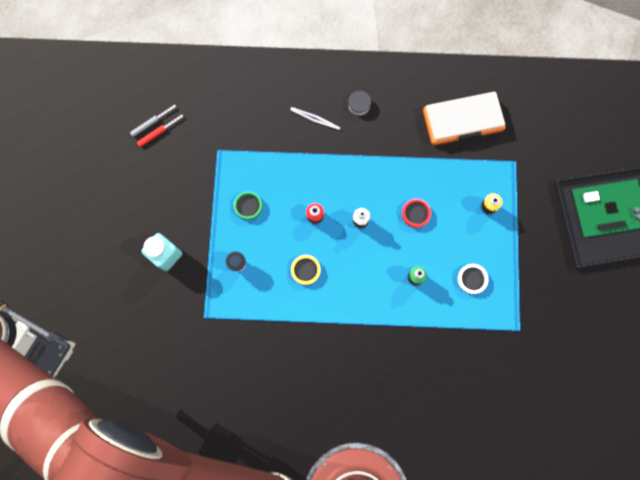

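View pics/side0.png

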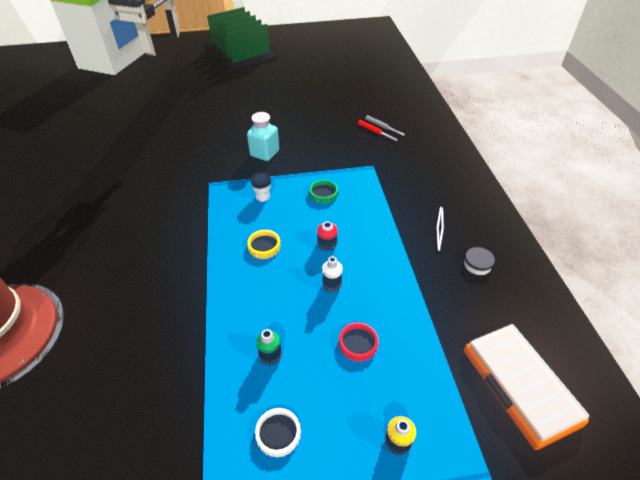

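The top view shows the objectives at red (315,212), white (361,217), yellow (493,203) and green (418,275). The pots are at green (248,206), yellow (306,270), red (417,213) and white (473,279). The networks mix up some of the objectives, so I'll measure by colour in both views.

```bash
cat > h.py <<'E'
import cv2,numpy as np
from rig import readout, vision, nets
def ray(c,u,v,P=None):
    P=P or vision.camera_params(c)
    d=P['R'].T@np.array([(u-P['cx'])/P['fx'],(v-P['cy'])/P['fy'],1]); return -P['R'].T@P['t'],d
def atz(c,u,v,z):
    o,d=ray(c,u,v); return o+d*(z-o[2])/d[2]
def proj(c,X):
    P=vision.camera_params(c); q=P['R']@np.asarray(X,float)+P['t']
    return q[0]/q[2]*P['fx']+P['cx'],q[1]/q[2]*P['fy']+P['cy']
def tri(a,b):
    A=[];B=[]
    for o,d in (a,b):
        d=d/np.linalg.norm(d);M=np.eye(3)-np.outer(d,d);A.append(M);B.append(M@o)
    x=np.linalg.lstsq(np.vstack(A),np.hstack(B),rcond=None)[0]
    return x
def crop(c,im,u,v,w=40,s=5):
    u,v=int(u),int(v); k=im[max(0,v-w):v+w,max(0,u-w):u+w]
    return cv2.resize(k,None,fx=s,fy=s,interpolation=cv2.INTER_NEAREST)
E
python3 - <<'E'
from h import *
t=cv2.imread('pics/top0.png');s=cv2.imread('pics/side0.png')
def blobs(im):
    h=cv2.cvtColor(im,cv2.COLOR_BGR2HSV);H,S,V=[h[...,i].astype(int) for i in range(3)]
    m={'red':((H<8)|(H>172))&(S>150)&(V>90),'yellow':(H>18)&(H<35)&(S>140)&(V>120),'green':(H>45)&(H<85)&(S>130)&(V>50),'white':(S<60)&(V>140)}
    return m
pot=dict(red=(602,-115),yellow=(469,124),green=(606,262),white=(460,-235))
obj=dict(red=(586,108,50),yellow=(623,-274,55),green=(456,-114,60),white=(580,8,65))
for k,(x,y) in pot.items():
    r=[]
    for c,im in(('top',t),('side',s)):
        m=blobs(im)[k];u,v=proj(c,(x,y,12));R=24 if c=='top' else 36
        yy,xx=np.nonzero(m);g=(np.hypot(xx-u,yy-v)<R);pts=np.c_[xx,yy][g].astype(np.float32)
        hull=cv2.convexHull(pts); e=cv2.fitEllipse(hull); r.append(np.round(e[0],1))
        # hull points centroid
    print('pot',k,r[0],r[1],'top@12',np.round(atz('top',*r[0],12),1)[:2],'side@12',np.round(atz('side',*r[1],12),1)[:2],'tri',np.round(tri(ray('top',*r[0]),ray('side',*r[1])),1))
for k,(x,y,z) in obj.items():
    r=[]
    for c,im in(('top',t),('side',s)):
        m=blobs(im)[k];u,v=proj(c,(x,y,z-5));R=16 if c=='top' else 20
        yy,xx=np.nonzero(m);g=(np.hypot(xx-u,yy-v)<R);pts=np.c_[xx,yy][g].astype(np.float32)
        mn=pts.min(0);mx=pts.max(0); r.append(((mn+mx)/2,mn,mx))
    H=dict(red=44,yellow=48,green=50,white=52)[k]
    print('obj',k,r[0],r[1],'top',np.round(atz('top',*r[0][0],H),1)[:2],'side',np.round(atz('side',*r[1][0],H),1)[:2],'tri',np.round(tri(ray('top',*r[0][0]),ray('side',*r[1][0])),1))
A=[crop('top',t,*proj('top',obj[k]),w=24,s=8) for k in obj]
B=[crop('side',s,*proj('side',obj[k]),w=24,s=8) for k in obj]
o=np.vstack([np.hstack(A),np.hstack(B)]);cv2.imwrite('pics/crops.png',cv2.resize(o,(800,400),interpolation=cv2.INTER_AREA))
E
```

```text
pot red [415.9 213.2] [358.  341.5] top@12 [ 602.5 -114.3] side@12 [ 601.9 -115.8] tri [ 602.6 -114.6   10. ]
pot yellow [305.2 269. ] [263.4 244. ] top@12 [467.9 124.9] side@12 [465.1 122.5] tri [466.6 124.6  10.3]
pot green [247.6 205.3] [323.2 191. ] top@12 [605.6 259.7] side@12 [604.1 257.8] tri [605.2 259.8  10.5]
pot white [472.8 278.4] [277.5 432.1] top@12 [ 461.9 -239.1] side@12 [ 460.3 -239.8] tri [ 461.1 -239.4   11.7]
obj red (array([314.5, 213. ], dtype=float32), array([307., 205.], dtype=float32), array([322., 221.], dtype=float32)) (array([327. , 231.5], dtype=float32), array([318., 225.], dtype=float32), array([336., 238.], dtype=float32)) top [586.1 109.2] side [587.4 105.5] tri [587.6 109.4  39.7]
obj yellow (array([492. , 205.5], dtype=float32), array([484., 201.], dtype=float32), array([500., 210.], dtype=float32)) (array([401., 431.], dtype=float32), array([388., 417.], dtype=float32), array([414., 445.], dtype=float32)) top [ 617.1 -273.5] side [ 623.9 -276.6] tri [ 622.  -275.1   41.9]
obj green (array([418., 275.], dtype=float32), array([410., 267.], dtype=float32), array([426., 283.], dtype=float32)) (array([267.5, 342. ], dtype=float32), array([256., 331.], dtype=float32), array([279., 353.], dtype=float32)) top [ 458.9 -115.1] side [ 458.8 -117.2] tri [ 459.  -115.5   47.4]
obj white (array([361., 216.], dtype=float32), array([353., 208.], dtype=float32), array([369., 224.], dtype=float32)) (array([331.5, 267. ], dtype=float32), array([322., 256.], dtype=float32), array([341., 278.], dtype=float32)) top [581.5   8.8] side [580.  12.] tri [579.9   9.   55.9]
```

View pics/crops.png

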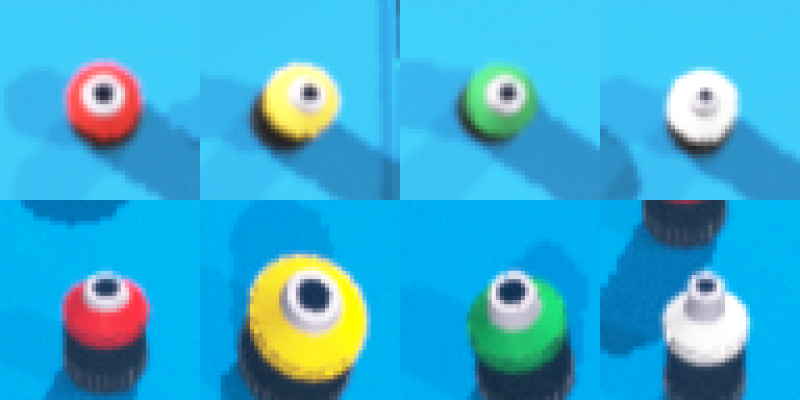

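```bash
python3 - <<'E'
from h import *
obj=dict(red=(586,108,50),yellow=(623,-274,55),green=(456,-114,60),white=(580,8,65))
H=dict(red=56,yellow=62,green=68,white=74)
d=dict(red=((104,93),(106,86)),yellow=((111,93),(114,94)),green=((108,93),(112,91)),white=((106,95),(106,86)))
for k in obj:
    P=[]
    for i,c in enumerate(('top','side')):
        u,v=proj(c,obj[k]); P.append((int(u)-24+d[k][i][0]/4.1667-.5,int(v)-24+d[k][i][1]/4.1667-.5))
    print(k,np.round(P,1).tolist(),np.round(atz('top',*P[0],H[k])[:2],1),np.round(atz('side',*P[1],H[k])[:2],1),np.round(tri(ray('top',*P[0]),ray('side',*P[1])),1))
E
```

```text
red [[314.5, 209.8], [326.9, 224.1]] [590.1 109.2] [588.5 113.1] [588.4 109.   60.3]
yellow [[495.1, 199.8], [402.9, 425.1]] [ 626.2 -276.8] [ 625.3 -274.4] [ 624.8 -275.8   65.9]
green [[419.4, 272.8], [266.4, 333.3]] [ 460.9 -115.5] [ 459.1 -113. ] [ 459.8 -115.1   71.6]
white [[361.9, 213.3], [331.9, 259.1]] [582.   8.] [580.3  11. ] [580.4   8.1  77.7]
```

```bash
python3 -m inch '[[[100,0.030,0,-0.018,-0.11],[100,0.062,0,-0.037,-0.22],[100,0.094,0,-0.056,-0.33],[100,0.126,0,-0.075,-0.44],[100,0.158,0,-0.094,-0.4636]]]' 20; python3 - <<'E'
from h import *
s=readout.state();print(np.round(s['position'],1),np.round(s['ee_rot'],3).tolist(),np.round(s['joint_positions']))
E
```

```text
time: 1.07
position: [390.9, 425.0, 240.8]
ee_rot: [[1.0, 0.0, -0.004], [0.004, 0.0, 1.0], [0.0, -1.0, 0.0]]
ft_force: [0.8, 0.9, -0.7]
opening: 93.3
[390.9 425.  240.8] [[1.0, 0.0, -0.004], [0.004, 0.0, 1.0], [0.0, -1.0, 0.0]] [-45.  29.  -8.  94.   4.  58.  36.]
```

```bash
python3 -m inch '[[[100,0.02,0,-0.032,0],[100,0.04,0,-0.064,0],[100,0.06,0,-0.096,0],[100,0.08,0,-0.128,0],[100,0.1,0,-0.16,0]]]'; python3 -m inch '[[[70,0.02,0.01,-0.032,0],[70,0.04,0.03,-0.064,0],[70,0.06,0.05,-0.096,0],[70,0.08,0.07,-0.128,0],[70,0.097,0.09,-0.155,0]]]';python3 -m inch '[[[70,0,0,0,0],[70,0,0,0,0]]]'; python3 - <<'E'
from h import *
s=readout.state();print(np.round(s['position'],1))
im=vision.snapshot('wrist');cv2.imwrite('pics/w1.png',im[:,:,::-1]);print(vision.camera_params('wrist'))
E
```

```text
time: 1.48
position: [490.8, 264.9, 241.0]
ee_rot: [[1.0, 0.001, 0.0], [-0.0, 0.0, 1.0], [0.001, -1.0, 0.0]]
ft_force: [-0.6, -0.4, 1.1]
opening: 92.7
time: 1.9
position: [588.4, 109.5, 150.5]
ee_rot: [[1.0, 0.002, 0.001], [-0.001, -0.0, 1.0], [0.002, -1.0, -0.0]]
ft_force: [0.6, -0.6, 1.2]
opening: 66.5
time: 2.07
position: [587.2, 108.0, 149.0]
ee_rot: [[1.0, -0.003, 0.006], [-0.006, -0.002, 1.0], [-0.003, -1.0, -0.002]]
ft_force: [0.1, 1.1, -0.2]
opening: 65.1
[587.2 108.  149. ]
{'fx': 371.64829954431775, 'fy': 371.64829954431775, 'cx': 322.66658989893267, 'cy': 237.97155268695732, 'R': array([[ 2.03119311e-03,  9.99996763e-01,  1.53212518e-03],
       [ 9.62539826e-01, -2.37051700e-03,  2.71129977e-01],
       [ 2.71132731e-01,  9.24014163e-04, -9.62541525e-01]]), 't': array([-111.02296922, -572.73474152,  144.58462801])}
```

View pics/w1.png

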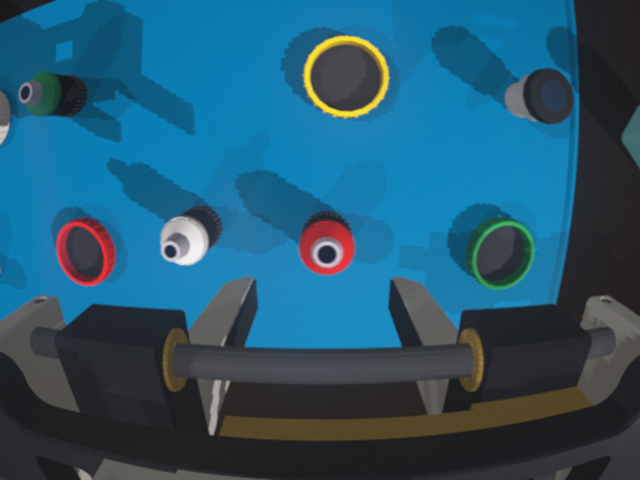

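The wrist view shows the red objective with its nose at (326,254), between the two fingers. I'll check all the poses against this view.

```bash
cat >> h.py <<'E'
def wray(u,v,P):
    x=u-P['cx'];y=v-P['cy'];r=np.hypot(x,y);th=r/P['fx']
    d=np.array([np.sin(th)*x/r,np.sin(th)*y/r,np.cos(th)]);return -P['R'].T@P['t'],P['R'].T@d
def watz(u,v,z,P):
    o,d=wray(u,v,P);return np.round((o+d*(z-o[2])/d[2])[:2],1)
E
python3 - <<'E'
from h import *
P=vision.camera_params('wrist')
for n,u,v,h in(('red',326,254,56),('white',174,248,74),('potred',85,253,16),('potyel',346,77,16),('potgreen',502,253,16),('green',27,93,68)):
    print(n,[watz(u,v,h+z,P).tolist() for z in(0,3)])
E
```

```text
red [[590.8, 112.0], [589.8, 112.0]]
white [[581.1, 12.1], [580.1, 13.4]]
potred [[604.6, -108.3], [603.6, -106.0]]
potyel [[467.6, 127.2], [468.1, 127.0]]
potgreen [[604.6, 263.5], [603.6, 261.9]]
green [[461.3, -114.4], [461.9, -111.5]]
```

```bash
python3 -m inch '[[[70,0.001,0.03,0.002,0],[70,0.001,0.06,0.002,0],[70,0.001,0.085,0.002,0],[70,0.001,0.1,0.002,0],[70,0.001,0.105,0.002,0]]]'; python3 -m inch '[[[30,0,0,0,0],[30,0,0,0,0],[30,0,0,0,0],[30,0,0,0,0],[30,0,0,0,0]]]' 25
```

```text
time: 2.53
position: [586.0, 116.2, 44.1]
ee_rot: [[1.0, -0.004, -0.004], [0.004, 0.001, 1.0], [-0.004, -1.0, 0.001]]
ft_force: [-0.8, 0.1, -0.6]
opening: 64.8
time: 2.95
position: [589.0, 112.1, 47.2]
ee_rot: [[1.0, 0.003, 0.001], [-0.001, -0.002, 1.0], [0.003, -1.0, -0.002]]
ft_force: [-1.4, -2.7, 4.7]
opening: 37.5
```

```bash
for i in 1 2 3; do python3 -m inch '[[[20,0,0,0,0]]]' 25|egrep 'posi|ft_|open'; done
```

```text
position: [589.0, 112.1, 47.2]
ft_force: [-0.3, -3.7, 5.8]
opening: 37.4
position: [589.0, 112.1, 47.2]
ft_force: [-0.0, -2.6, 6.3]
opening: 37.4
position: [589.0, 112.1, 47.2]
ft_force: [-0.3, -3.3, 6.7]
opening: 37.7
```

```bash
python3 - <<'E'
from h import *
im=vision.snapshot('side')[:,:,::-1];s=readout.state();print(s['position'],s['ft_force'],s['joint_efforts'])
cv2.imwrite('pics/s1.png',crop('side',im,330,220,w=70,s=5))
E
```

```text
[589.06840464 112.11169357  47.20475695] [-1.02095796 -3.27888129  6.11013518] [-1.71588533e+00 -4.26316595e+01 -2.14444958e+00 -1.00072727e+01
 -5.09479064e-01 -3.91254947e-01 -1.39086979e-02]
```

View pics/s1.png

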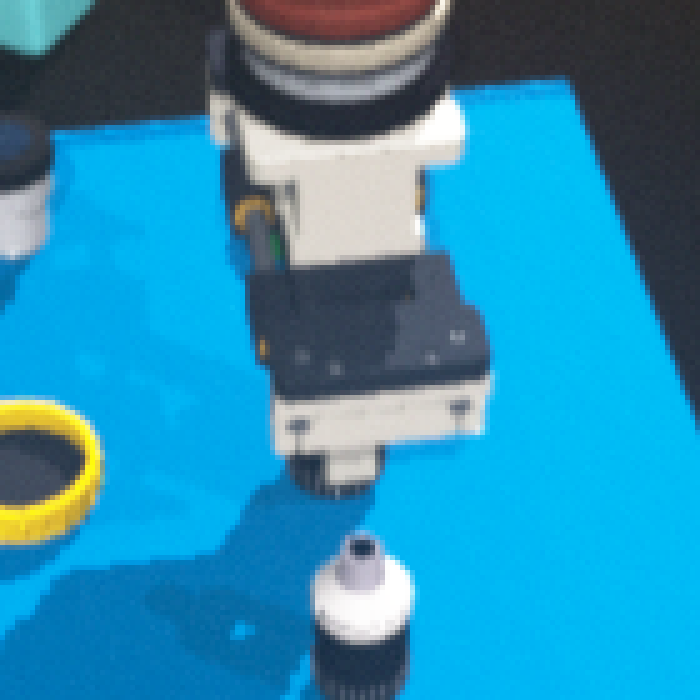

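```bash
python3 -m inch '[[[20,0,-0.01,0,0],[20,0,-0.03,0,0],[20,0,-0.055,0,0],[20,0,-0.08,0,0],[20,0,-0.1,0,0]]]' 25; python3 -m inch '[[[20,0,0,0,0],[20,0,0,0,0],[20,0,0,0,0]]]'; python3 - <<'E'
from h import *
im=vision.snapshot('side')[:,:,::-1]
cv2.imwrite('pics/s2.png',crop('side',im,330,200,w=70,s=5))
E
```

```text
time: 3.67
position: [587.6, 114.6, 147.4]
ee_rot: [[1.0, 0.0, -0.001], [0.001, 0.002, 1.0], [0.0, -1.0, 0.002]]
ft_force: [0.1, -0.3, -3.5]
opening: 37.2
time: 3.92
position: [586.6, 113.6, 144.2]
ee_rot: [[1.0, -0.003, -0.0], [0.0, -0.0, 1.0], [-0.003, -1.0, -0.0]]
ft_force: [-0.2, 0.1, -2.5]
opening: 37.6
```

View pics/s2.png

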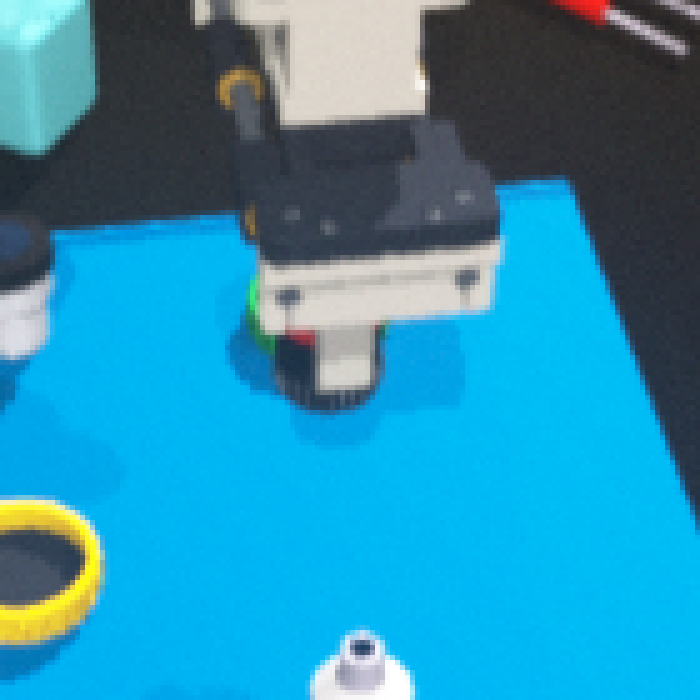

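```bash
python3 -m inch '[[[20,0.002,0,-0.015,0],[20,0.004,0,-0.04,0],[20,0.006,0,-0.065,0],[20,0.008,0,-0.09,0],[20,0.010,0,-0.115,0]]]' 25; python3 -m inch '[[[20,0.001,0,-0.025,0],[20,0.003,0,-0.05,0],[20,0.004,0,-0.075,0],[20,0.005,0,-0.1,0],[20,0.005,0,-0.113,0]]]';  python3 -m inch '[[[20,0,0,0,0],[20,0,0.02,0,0],[20,0,0.04,0,0],[20,0,0.06,0,0],[20,0,0.06,0,0]]]'; python3 - <<'E'
from h import *
print(readout.state()['position'])
im=vision.snapshot('side')[:,:,::-1]
im2=vision.snapshot('wrist')[:,:,::-1]
cv2.imwrite('pics/s3.png',np.hstack([crop('side',im,360,310,w=60,s=4)[:480],cv2.resize(im2,(0,0),fx=.5,fy=.5,interpolation=cv2.INTER_AREA).repeat(2,0)[:480] if 0 else im2[:, 160:480]]))
E
```

```text
time: 4.38
position: [596.7, -2.5, 143.5]
ee_rot: [[1.0, -0.004, -0.0], [0.0, -0.0, 1.0], [-0.004, -1.0, -0.0]]
ft_force: [0.7, -0.7, -2.6]
opening: 37.4
time: 4.8
position: [601.5, -119.1, 143.5]
ee_rot: [[1.0, -0.004, 0.005], [-0.005, -0.002, 1.0], [-0.004, -1.0, -0.003]]
ft_force: [-0.6, -1.3, -2.0]
opening: 37.5
time: 5.22
position: [599.5, -110.9, 81.0]
ee_rot: [[1.0, -0.01, -0.003], [0.003, 0.004, 1.0], [-0.01, -1.0, 0.004]]
ft_force: [-1.6, 0.4, -3.5]
opening: 37.3
[ 599.49318918 -110.89397917   81.0198038 ]
```

View pics/s3.png

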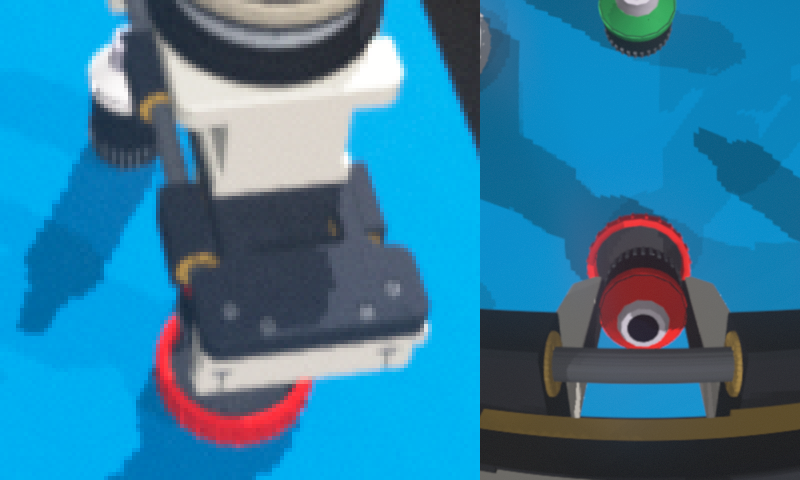

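```bash
for i in 1 2 3 4; do python3 -m inch '[[[20,0,0,0,0],[20,0,0,0,0]]]' 25|egrep 'posi|ft_|open'; done; python3 - <<'E'
from h import *
s=readout.state();print(s['position'],s['qd'])
P=vision.camera_params('wrist');C=-P['R'].T@P['t'];print(C)
E
```

```text
position: [604.1, -113.8, 87.1]
ft_force: [0.1, -0.3, -3.0]
opening: 37.1
position: [603.5, -114.5, 86.7]
ft_force: [-0.0, -0.9, -2.2]
opening: 37.6
position: [603.1, -114.5, 86.1]
ft_force: [-0.2, 0.7, -2.9]
opening: 37.3
position: [602.9, -114.5, 85.7]
ft_force: [0.5, -0.7, -2.3]
opening: 37.6
[ 602.91636267 -114.54096716   85.72412111] [ 0.02270084  0.12623782 -0.00178965  0.06173937 -0.00091037  0.0236727
 -0.02892355]
[ 528.1018985  -116.21606287  230.06107909]
```

```bash
python3 -m inch '[[[20,0,0.008,0,0],[20,0,0.016,0,0],[20,0,0.024,0,0],[20,0,0.028,0,0],[20,0,0.03,0,0]]]' 25; for i in 1 2 3 ; do python3 -m inch '[[[20,0,0,0,0],[20,0,0,0,0]]]' 25|egrep 'posi|ft_|open'; done
```

```text
time: 6.4
position: [602.0, -114.3, 54.0]
ee_rot: [[1.0, -0.003, 0.0], [-0.0, 0.0, 1.0], [-0.003, -1.0, 0.0]]
ft_force: [-0.8, 0.3, -3.4]
opening: 37.4
position: [603.0, -114.5, 55.5]
ft_force: [0.3, 0.2, -2.4]
opening: 37.4
position: [603.3, -114.5, 56.1]
ft_force: [-0.9, 0.5, -2.0]
opening: 37.7
position: [603.1, -114.5, 56.0]
ft_force: [-0.6, 0.3, -3.7]
opening: 37.9
```

```bash
for i in 1 2 3 ; do python3 -m inch '[[[20,0,0.001,0,0],[20,0,0.001,0,0],[20,0,0.001,0,0],[20,0,0.001,0,0]]]' 25|egrep 'posi|ft_|open'; done
```

```text
position: [602.9, -114.4, 54.6]
ft_force: [0.7, -0.7, -2.8]
opening: 37.3
position: [602.9, -114.5, 53.6]
ft_force: [-0.6, 0.5, -3.7]
opening: 37.2
position: [602.9, -114.5, 52.6]
ft_force: [-0.3, -0.1, -2.7]
opening: 37.7
```

```bash
for i in 1 2 ; do python3 -m inch '[[[20,0,0.001,0,0],[20,0,0.001,0,0],[20,0,0.001,0,0],[20,0,0.001,0,0]]]' 25|egrep 'posi|ft_|open'; done
```

```text
position: [602.9, -114.5, 51.6]
ft_force: [0.6, -0.9, -2.6]
opening: 37.1
position: [603.1, -114.5, 51.2]
ft_force: [-1.2, -0.4, 3.4]
opening: 37.5
```

```bash
python3 -m inch '[[[50,0,0,0,0],[60,0,0,0,0],[70,0,0,0,0],[70,0,0,0,0],[70,0,0,0,0]]]'|egrep 'posi|ft_|open'; python3 -m inch '[[[70,0,-0.02,0,0],[70,0,-0.05,0,0],[70,0,-0.08,0,0],[70,0,-0.11,0,0],[70,0,-0.11,0,0]]]'; python3 -m inch '[[[70,0,0,0,0],[70,0,0,0,0],[70,0,0,0,0],[70,0,0,0,0]]]'|egrep 'posi|ft_|open'
python3 - <<'E'
from h import *
im=vision.snapshot('side')[:,:,::-1]
im2=vision.snapshot('wrist')[:,:,::-1]
cv2.imwrite('pics/s4.png',np.hstack([crop('side',im,360,330,w=60,s=4)[:480],im2[:, 160:480]]))
E
```

```text
position: [603.0, -114.5, 50.5]
ft_force: [-0.3, -0.5, -0.3]
opening: 64.1
time: 9.4
position: [607.0, -115.0, 167.1]
ee_rot: [[1.0, 0.013, 0.0], [-0.0, -0.002, 1.0], [0.013, -1.0, -0.002]]
ft_force: [1.6, -0.4, -0.1]
opening: 65.0
position: [602.0, -114.3, 159.0]
ft_force: [-0.0, -0.4, -0.0]
opening: 65.4
```

View pics/s4.png

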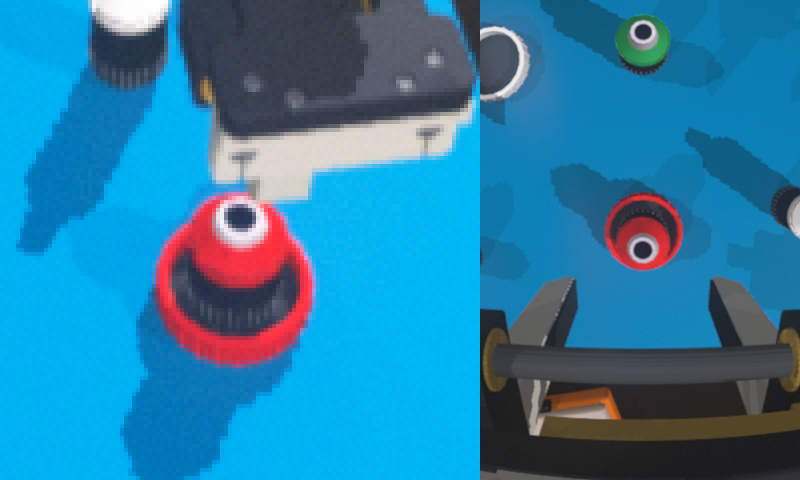

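```bash
python3 -m inch '[[[70,0.004,0,-0.03,0],[70,0.009,0,-0.065,0],[70,0.013,0.01,-0.1,0],[70,0.018,0.02,-0.135,0],[70,0.022,0.03,-0.161,0]]]' 25; python3 -m inch '[[[70,0,0,0,0],[70,0,0,0,0],[70,0,0,0,0],[70,0,0,0,0],[70,0,0,0,0]]]'|egrep 'posi|ft_|open'
python3 - <<'E'
from h import *
im2=vision.snapshot('wrist')[:,:,::-1];P=vision.camera_params('wrist')
cv2.imwrite('pics/w5.png',im2); print(np.round(P['R'],4).tolist(),P['t'].tolist())
E
```

```text
time: 10.25
position: [624.2, -279.8, 129.7]
ee_rot: [[1.0, -0.001, 0.003], [-0.003, -0.002, 1.0], [-0.001, -1.0, -0.002]]
ft_force: [0.3, -0.8, -0.3]
opening: 65.3
position: [625.6, -273.2, 131.2]
ft_force: [-0.0, -0.2, 0.5]
opening: 65.1
[[-0.0023, 1.0, 0.0018], [0.962, 0.0018, 0.273], [0.273, 0.0023, -0.962]] [276.3526001407571, -604.4608174960241, 115.39316349098212]
```

View pics/w5.png

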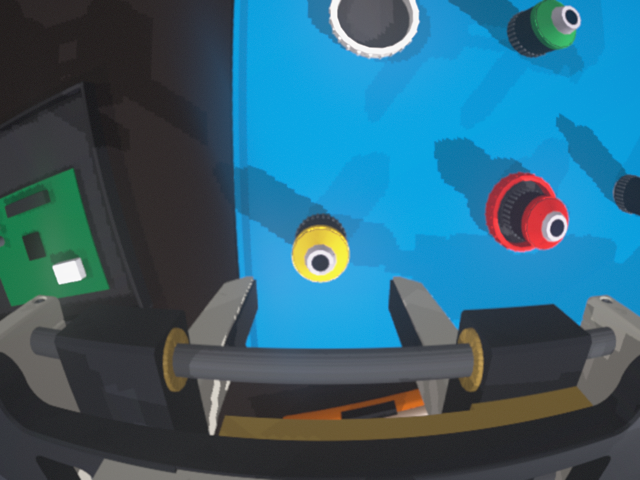

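```bash
python3 - <<'E'
from h import *
P=vision.camera_params('wrist')
for z in (62,65,66): print(watz(320,263,z,P))
print(watz(375,14,19,P))
print(readout.state()['position'],-P['R'].T@P['t'])
E
```

```text
[ 627.1 -276.6]
[ 626.  -276.6]
[ 625.7 -276.6]
[ 462.7 -239.2]
[ 625.55864338 -273.56502484  131.27876663] [ 550.634197   -275.55717916  275.55297818]
```

```bash
python3 -m inch '[[[70,0.001,0.02,-0.001,0],[70,0.001,0.045,-0.001,0],[70,0.001,0.067,-0.001,0],[70,0.001,0.082,-0.001,0],[70,0.001,0.087,-0.001,0]]]'|egrep 'posi|ft_|open'; python3 -m inch '[[[70,0,0,0,0],[70,0,0,0,0],[70,0,0,0,0],[70,0,0,0,0]]]' 25|egrep 'posi|ft_|open'; python3 -m inch '[[[30,0,0,0,0],[30,0,0,0,0],[30,0,0,0,0],[30,0,0,0,0],[30,0,0,0,0]]]' 25|egrep 'posi|ft_|open'; python3 -m inch '[[[25,0,0,0,0],[25,0,0,0,0]]]' 25|egrep 'posi|ft_|open'
```

```text
position: [624.4, -274.7, 41.1]
ft_force: [-0.1, 1.0, -0.4]
opening: 65.0
position: [626.9, -276.7, 45.3]
ft_force: [-1.3, -0.2, 0.4]
opening: 64.6
position: [625.9, -276.1, 43.7]
ft_force: [0.4, 2.8, 0.9]
opening: 36.5
position: [625.9, -276.0, 43.7]
ft_force: [-1.3, 1.4, 1.4]
opening: 35.8
```

```bash
python3 -m inch '[[[25,0,-0.01,0,0],[25,0,-0.03,0,0],[25,0,-0.06,0,0],[25,0,-0.09,0,0],[25,0,-0.11,0,0]]]' 25|egrep 'posi|ft_|open'; python3 -m inch '[[[25,-0.005,0,0.013,0],[25,-0.015,0,0.038,0],[25,-0.025,0,0.065,0],[25,-0.037,0,0.093,0],[25,-0.049,0,0.123,0]]]' |egrep 'posi|ft_|open'; python3 -m inch '[[[25,-0.012,0,0.03,0],[25,-0.024,0,0.06,0],[25,-0.036,0,0.09,0],[25,-0.048,0,0.12,0],[25,-0.06,0,0.15,0]]]' |egrep 'posi|ft_|open';  python3 -m inch '[[[25,-0.012,0,0.03,0],[25,-0.024,0,0.06,0],[25,-0.036,0,0.09,0],[25,-0.045,0,0.115,0],[25,-0.050,0,0.128,0]]]' |egrep 'posi|ft_|open'; python3 -m inch '[[[25,0,0.02,0,0],[25,0,0.04,0,0],[25,0,0.06,0,0],[25,0,0.07,0,0],[25,0,0.07,0,0]]]'|egrep 'posi|ft_|open'; python3 -m inch '[[[25,0,0,0,0],[25,0,0,0,0],[25,0,0,0,0],[25,0,0,0,0]]]' 25|egrep 'posi|ft_|open'
python3 - <<'E'
from h import *
print(readout.state()['position'],readout.state()['time'])
im=vision.snapshot('side')[:,:,::-1]
im2=vision.snapshot('wrist')[:,:,::-1];P=vision.camera_params('wrist')
print(-P['R'].T@P['t'])
cv2.imwrite('pics/s6.png',np.hstack([crop('side',im,265,225,w=60,s=4)[:480],im2[:, 160:480]]))
E
```

```text
position: [626.6, -277.2, 156.9]
ft_force: [0.3, -0.3, -1.0]
opening: 35.7
position: [576.0, -153.3, 153.9]
ft_force: [0.3, 0.6, -1.3]
opening: 35.6
position: [516.2, -2.5, 154.1]
ft_force: [0.3, 0.1, -0.7]
opening: 35.7
position: [465.4, 128.5, 154.2]
ft_force: [0.1, -0.1, -1.7]
opening: 35.6
position: [465.6, 124.0, 82.1]
ft_force: [-1.0, 0.0, -1.7]
opening: 35.4
position: [467.6, 124.7, 84.6]
ft_force: [0.0, 0.3, -2.4]
opening: 35.3
[467.64205821 124.66697291  84.59134166] 14.4667
[392.36428102 122.85463715 228.55521604]
```

View pics/s6.png

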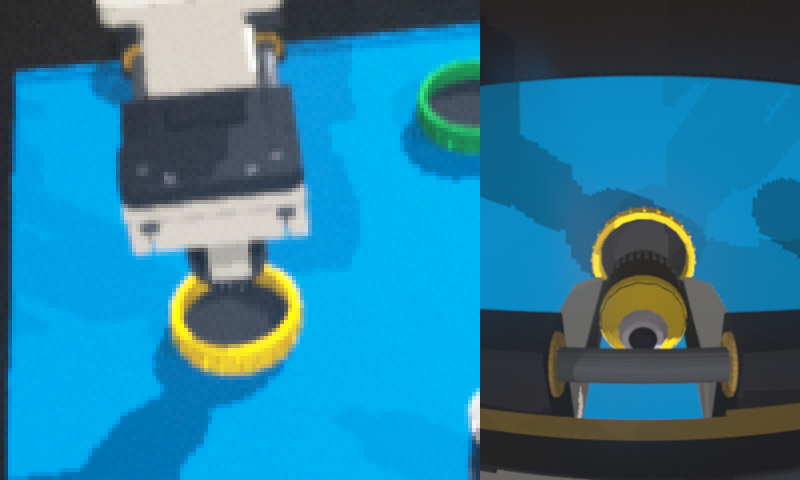

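```bash
python3 -m inch '[[[25,0,0.008,0,0],[25,0,0.016,0,0],[25,0,0.024,0,0],[25,0,0.028,0,0],[25,0,0.031,0,0]]]' 25|egrep 'posi|ft_|open'; python3 -m inch '[[[25,0,0,0,0],[25,0,0,0,0],[25,0,0,0,0],[25,0,0,0,0]]]' |egrep 'posi|ft_|open';  for i in 1 2 3 ; do python3 -m inch '[[[25,0,0.001,0,0],[25,0,0.001,0,0],[25,0,0.001,0,0],[25,0,0.001,0,0]]]' 25|egrep 'posi|ft_|open'; done
```

```text
position: [466.3, 124.4, 51.5]
ft_force: [-0.5, 0.1, -3.2]
opening: 35.4
position: [467.2, 124.6, 52.9]
ft_force: [-0.5, -0.1, -0.7]
opening: 35.3
position: [467.0, 124.6, 51.7]
ft_force: [-0.1, 0.4, -0.8]
opening: 35.7
position: [466.9, 124.6, 50.6]
ft_force: [-1.0, 0.7, -2.1]
opening: 35.3
position: [466.9, 124.6, 49.6]
ft_force: [0.2, -0.1, -2.7]
opening: 35.6
```

```bash
for i in 1 2 ; do python3 -m inch '[[[25,0,0.001,0,0],[25,0,0.001,0,0],[25,0,0.001,0,0],[25,0,0.001,0,0]]]' 25|egrep 'posi|ft_|open'; done
```

```text
position: [467.0, 124.5, 48.6]
ft_force: [0.5, -0.1, -1.6]
opening: 35.6
position: [467.1, 124.6, 47.7]
ft_force: [0.2, -0.6, -2.0]
opening: 35.7
```

```bash
python3 -m inch '[[[25,0,0.001,0,0],[25,0,0.001,0,0],[25,0,0.001,0,0],[25,0,0.001,0,0]]]' 25|egrep 'posi|ft_|open'
```

```text
position: [467.1, 124.6, 47.6]
ft_force: [-1.6, -0.9, 7.1]
opening: 35.8
```

```bash
python3 -m inch '[[[50,0,0,0,0],[60,0,0,0,0],[70,0,0,0,0],[70,0,0,0,0],[70,0,0,0,0]]]'|egrep 'posi|ft_|open'; python3 -m inch '[[[70,0,-0.02,0,0],[70,0,-0.05,0,0],[70,0,-0.08,0,0],[70,0,-0.11,0,0],[70,0,-0.113,0,0]]]'|egrep 'posi|ft_|open'; python3 -m inch '[[[70,-0.001,0,-0.02,0],[70,-0.002,0,-0.05,0],[70,-0.003,0,-0.08,0],[70,-0.004,0,-0.11,0],[70,-0.005,0,-0.14,0]]]'|egrep 'posi|ft_|open';python3 -m inch '[[[70,-0.001,0.01,-0.03,0],[70,-0.002,0.02,-0.06,0],[70,-0.002,0.03,-0.09,0],[70,-0.002,0.03,-0.1,0],[70,-0.002,0.03,-0.1,0]]]'|egrep 'posi|ft_|open'; python3 -m inch '[[[70,0,0,0,0],[70,0,0,0,0],[70,0,0,0,0],[70,0,0,0,0]]]'|egrep 'posi|ft_|open'
python3 - <<'E'
from h import *
print(readout.state()['position'],readout.state()['time'])
im=vision.snapshot('side')[:,:,::-1]
im2=vision.snapshot('wrist')[:,:,::-1];P=vision.camera_params('wrist')
cv2.imwrite('pics/s7.png',np.hstack([crop('side',im,265,245,w=60,s=4)[:480],im2[:, 160:480]]))
E
```

```text
position: [466.9, 124.5, 46.5]
ft_force: [-0.2, -0.7, 0.0]
opening: 62.7
position: [469.7, 125.4, 164.1]
ft_force: [1.5, -0.8, -0.1]
opening: 65.1
position: [461.3, -16.7, 159.1]
ft_force: [-0.4, 0.6, 1.2]
opening: 65.1
position: [458.9, -118.6, 128.7]
ft_force: [0.8, 0.4, -0.0]
opening: 65.5
position: [460.3, -113.6, 130.0]
ft_force: [0.4, 0.4, 0.4]
opening: 65.2
[ 460.33113288 -113.58848104  130.01069158] 19.3167
```

View pics/s7.png

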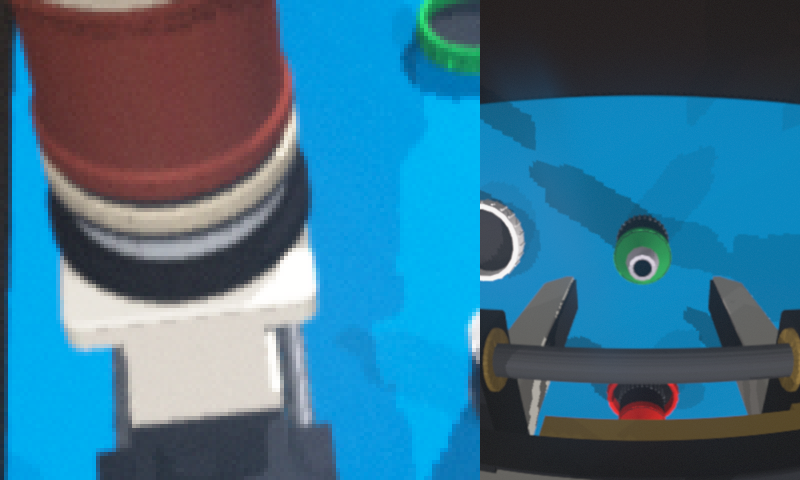

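```bash
python3 -m inch '[[[70,0,0.02,0,0],[70,0,0.045,0,0],[70,0,0.067,0,0],[70,0,0.081,0,0],[70,0,0.086,0,0]]]'|egrep 'posi|ft_|open'; python3 -m inch '[[[70,0,0,0,0],[70,0,0,0,0],[70,0,0,0,0],[70,0,0,0,0]]]' 25|egrep 'posi|ft_|open'; python3 -m inch '[[[30,0,0,0,0],[30,0,0,0,0],[30,0,0,0,0],[30,0,0,0,0],[30,0,0,0,0]]]' 25|egrep 'posi|ft_|open'; python3 -m inch '[[[25,0,0,0,0],[25,0,0,0,0]]]' 25|egrep 'posi|ft_|open'
```

```text
position: [458.9, -114.7, 41.9]
ft_force: [0.6, 0.3, 0.1]
opening: 65.1
position: [460.6, -115.5, 44.6]
ft_force: [0.3, 0.2, -0.5]
opening: 65.2
position: [460.0, -115.3, 43.8]
ft_force: [0.4, 1.7, 0.6]
opening: 36.7
position: [460.0, -115.3, 43.8]
ft_force: [-0.8, 1.7, 1.9]
opening: 35.6
```

```bash
python3 -m inch '[[[25,0,-0.01,0,0],[25,0,-0.03,0,0],[25,0,-0.06,0,0],[25,0,-0.09,0,0],[25,0,-0.11,0,0]]]' 25|egrep 'posi|ft_|open'; python3 -m inch '[[[25,0.005,0,0.013,0],[25,0.015,0,0.038,0],[25,0.025,0,0.065,0],[25,0.036,0,0.093,0],[25,0.047,0,0.123,0]]]' |egrep 'posi|ft_|open'; python3 -m inch '[[[25,0.011,0,0.028,0],[25,0.022,0,0.056,0],[25,0.033,0,0.084,0],[25,0.044,0,0.112,0],[25,0.054,0,0.14,0]]]' |egrep 'posi|ft_|open';  python3 -m inch '[[[25,0.010,0,0.028,0],[25,0.021,0,0.056,0],[25,0.031,0,0.082,0],[25,0.039,0,0.102,0],[25,0.044,0,0.112,0]]]' |egrep 'posi|ft_|open'; python3 -m inch '[[[25,0,0.02,0,0],[25,0,0.04,0,0],[25,0,0.06,0,0],[25,0,0.07,0,0],[25,0,0.07,0,0]]]'|egrep 'posi|ft_|open'; python3 -m inch '[[[25,0,0,0,0],[25,0,0,0,0],[25,0,0,0,0],[25,0,0,0,0]]]' 25|egrep 'posi|ft_|open'
python3 - <<'E'
from h import *
print(readout.state()['position'],readout.state()['time'])
im=vision.snapshot('side')[:,:,::-1]
im2=vision.snapshot('wrist')[:,:,::-1]
cv2.imwrite('pics/s8.png',np.hstack([crop('side',im,300,205,w=60,s=4)[:480],im2[:, 160:480]]))
E
```

```text
position: [460.2, -115.7, 156.2]
ft_force: [0.4, -0.7, -2.7]
opening: 35.9
position: [506.7, 7.8, 154.0]
ft_force: [0.3, -0.3, -1.2]
opening: 35.7
position: [560.8, 148.5, 153.7]
ft_force: [-0.2, -0.2, -2.5]
opening: 35.1
position: [604.2, 263.7, 153.4]
ft_force: [0.6, 1.0, -2.5]
opening: 35.9
position: [602.6, 258.2, 80.7]
ft_force: [-0.3, 0.2, -2.9]
opening: 35.3
position: [605.7, 259.9, 85.1]
ft_force: [-0.4, 0.9, -2.6]
opening: 35.7
[605.72011589 259.86209146  85.0705986 ] 23.1667
```

View pics/s8.png

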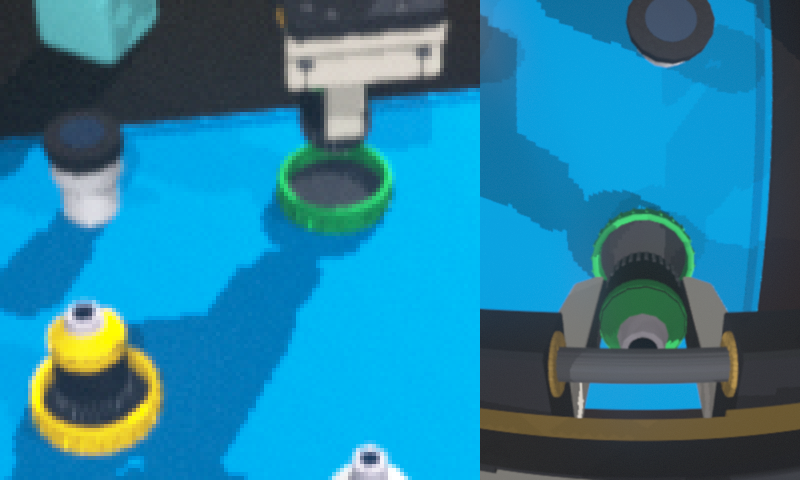

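Yellow stands upright in its pot, and green is centred over its own. Lowering it now.

```bash
python3 -m inch '[[[25,0,0.008,0,0],[25,0,0.016,0,0],[25,0,0.024,0,0],[25,0,0.03,0,0],[25,0,0.033,0,0]]]' 25|egrep 'posi|ft_|open'; python3 -m inch '[[[25,0,0,0,0],[25,0,0,0,0],[25,0,0,0,0],[25,0,0,0,0]]]' |egrep 'posi|ft_|open';  for i in 1 2 ; do python3 -m inch '[[[25,0,0.001,0,0],[25,0,0.001,0,0],[25,0,0.001,0,0],[25,0,0.001,0,0]]]' 25|egrep 'posi|ft_|open'; done
```

```text
position: [604.0, 259.1, 48.7]
ft_force: [0.3, 0.2, -1.4]
opening: 35.8
position: [605.3, 259.7, 51.1]
ft_force: [-0.3, -0.2, -1.4]
opening: 35.5
position: [605.0, 259.5, 49.8]
ft_force: [0.9, -0.4, -1.9]
opening: 35.6
position: [605.0, 259.5, 48.6]
ft_force: [-1.0, -0.2, -1.8]
opening: 35.6
```

```bash
for i in 1 2; do python3 -m inch '[[[25,0,0.001,0,0],[25,0,0.001,0,0],[25,0,0.001,0,0],[25,0,0.001,0,0]]]' 25|egrep 'posi|ft_|open';done
```

```text
position: [605.1, 259.6, 47.9]
ft_force: [-0.3, 0.5, -0.1]
opening: 35.3
position: [605.2, 259.6, 47.8]
ft_force: [-2.1, -1.2, 5.3]
opening: 35.7
```

```bash
python3 -m inch '[[[50,0,0,0,0],[60,0,0,0,0],[70,0,0,0,0],[70,0,0,0,0],[70,0,0,0,0]]]'|egrep 'posi|ft_|open'; python3 -m inch '[[[70,0,-0.02,0,0],[70,0,-0.05,0,0],[70,0,-0.08,0,0],[70,0,-0.11,0,0],[70,0,-0.113,0,0]]]'|egrep 'posi|ft_|open'; python3 -m inch '[[[70,-0.002,0,-0.02,0],[70,-0.005,0,-0.05,0],[70,-0.008,0,-0.08,0],[70,-0.011,0,-0.11,0],[70,-0.014,0,-0.14,0]]]'|egrep 'posi|ft_|open';python3 -m inch '[[[70,-0.003,0,-0.03,0],[70,-0.006,0.01,-0.06,0],[70,-0.009,0.02,-0.09,0],[70,-0.01,0.03,-0.11,0],[70,-0.01,0.03,-0.11,0]]]'|egrep 'posi|ft_|open'; python3 -m inch '[[[70,0,0,0,0],[70,0,0,0,0],[70,0,0,0,0],[70,0,0,0,0]]]'|egrep 'posi|ft_|open'
python3 - <<'E'
from h import *
print(readout.state()['position'],readout.state()['time'])
im=vision.snapshot('side')[:,:,::-1]
im2=vision.snapshot('wrist')[:,:,::-1];P=vision.camera_params('wrist')
cv2.imwrite('pics/s9.png',np.hstack([crop('side',im,310,205,w=60,s=4)[:480],im2[:, 160:480]]))
for v in (262,267,272): print(v,watz(322,v,77,P))
E
```

```text
position: [604.9, 259.5, 46.4]
ft_force: [-1.1, -0.6, 1.0]
opening: 63.1
position: [608.3, 261.1, 166.0]
ft_force: [0.5, -0.2, 0.8]
opening: 65.5
position: [590.4, 118.2, 159.1]
ft_force: [0.5, -0.4, 0.3]
opening: 64.9
position: [578.9, 1.9, 127.2]
ft_force: [-0.2, -0.5, -0.5]
opening: 65.0
position: [581.3, 11.7, 130.1]
ft_force: [0.4, 0.0, 0.3]
opening: 65.4
[581.34686776  11.72825232 130.07279283] 27.35
262 [576.3   9.2]
267 [579.3   9.2]
272 [582.4   9.2]
```

View pics/s9.png

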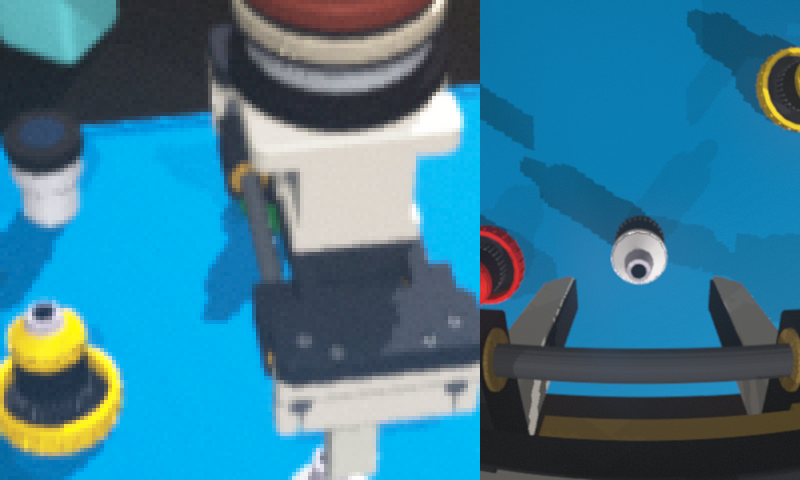

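```bash
python3 -m inch '[[[70,0,0.02,-0.001,0],[70,0,0.045,-0.001,0],[70,0,0.067,-0.001,0],[70,0,0.081,-0.001,0],[70,0,0.086,-0.001,0]]]'|egrep 'posi|ft_|open'; python3 -m inch '[[[70,0,0,0,0],[70,0,0,0,0],[70,0,0,0,0],[70,0,0,0,0]]]' 25|egrep 'posi|ft_|open'; python3 -m inch '[[[30,0,0,0,0],[30,0,0,0,0],[30,0,0,0,0],[30,0,0,0,0],[30,0,0,0,0]]]' 25|egrep 'posi|ft_|open'; python3 -m inch '[[[25,0,0,0,0],[25,0,0,0,0]]]' 25|egrep 'posi|ft_|open'
```

```text
position: [579.5, 9.1, 41.5]
ft_force: [-0.5, 0.3, 0.6]
opening: 64.9
position: [581.9, 8.7, 44.9]
ft_force: [-0.3, 0.3, 0.0]
opening: 65.1
position: [581.0, 8.5, 43.7]
ft_force: [-0.1, -0.2, 0.2]
opening: 36.3
position: [581.0, 8.6, 43.7]
ft_force: [-0.4, -0.3, 0.6]
opening: 33.3
```

```bash
python3 -m inch '[[[20,0,-0.01,0,0],[20,0,-0.03,0,0],[20,0,-0.06,0,0],[20,0,-0.09,0,0],[20,0,-0.11,0,0]]]' 25|egrep 'posi|ft_|open'; python3 -m inch '[[[20,-0.006,0,-0.013,0],[20,-0.018,0,-0.037,0],[20,-0.030,0,-0.062,0],[20,-0.043,0,-0.09,0],[20,-0.057,0,-0.118,0]]]' |egrep 'posi|ft_|open'; python3 -m inch '[[[20,-0.013,0,-0.028,0],[20,-0.026,0,-0.055,0],[20,-0.039,0,-0.082,0],[20,-0.052,0,-0.11,0],[20,-0.0625,0,-0.1295,0]]]' |egrep 'posi|ft_|open'; python3 -m inch '[[[20,0,0.02,0,0],[20,0,0.04,0,0],[20,0,0.06,0,0],[20,0,0.07,0,0],[20,0,0.07,0,0]]]'|egrep 'posi|ft_|open'; python3 -m inch '[[[20,0,0,0,0],[20,0,0,0,0],[20,0,0,0,0],[20,0,0,0,0]]]' 25|egrep 'posi|ft_|open'
python3 - <<'E'
from h import *
print(readout.state()['position'],readout.state()['time'])
im=vision.snapshot('side')[:,:,::-1]
im2=vision.snapshot('wrist')[:,:,::-1]
cv2.imwrite('pics/s10.png',np.hstack([crop('side',im,280,410,w=60,s=4)[:480],im2[:, 160:480]]))
E
```

```text
position: [581.5, 8.5, 156.5]
ft_force: [-0.4, -0.2, -3.2]
opening: 33.4
position: [521.6, -111.2, 152.4]
ft_force: [0.0, -0.6, -1.3]
opening: 33.8
position: [457.6, -242.6, 152.4]
ft_force: [0.1, -1.0, -2.3]
opening: 33.6
position: [458.4, -238.5, 80.9]
ft_force: [-0.9, -0.3, -2.1]
opening: 33.6
position: [462.0, -239.2, 84.6]
ft_force: [0.3, 0.1, -1.9]
opening: 34.0
[ 461.98723898 -239.20305248   84.63895823] 30.7833
```

View pics/s10.png

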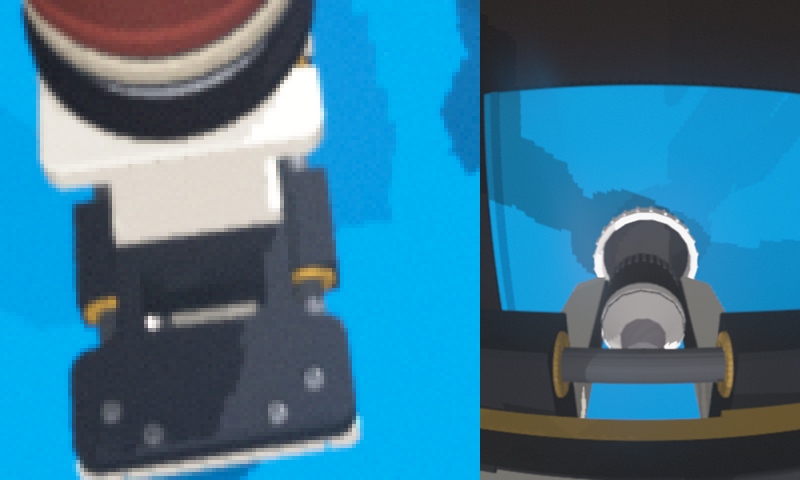

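Same picture as for the other pots: white is centred over its pot. Lowering it.

```bash
python3 -m inch '[[[20,0,0.008,0,0],[20,0,0.016,0,0],[20,0,0.024,0,0],[20,0,0.03,0,0],[20,0,0.033,0,0]]]' 25|egrep 'posi|ft_|open'; python3 -m inch '[[[20,0,0,0,0],[20,0,0,0,0],[20,0,0,0,0],[20,0,0,0,0]]]' |egrep 'posi|ft_|open';  for i in 1 2 3; do python3 -m inch '[[[20,0,0.001,0,0],[20,0,0.001,0,0],[20,0,0.001,0,0],[20,0,0.001,0,0]]]' 25|egrep 'posi|ft_|open'; done
```

```text
position: [460.6, -238.5, 49.1]
ft_force: [0.2, -0.1, -2.7]
opening: 33.8
position: [461.7, -239.1, 51.0]
ft_force: [0.2, -0.4, -1.9]
opening: 33.7
position: [461.4, -239.0, 49.8]
ft_force: [-0.3, 0.1, -1.6]
opening: 33.5
position: [461.4, -238.9, 48.6]
ft_force: [-0.4, -0.1, -2.2]
opening: 33.9
position: [461.5, -239.0, 47.7]
ft_force: [1.0, 1.0, -0.8]
opening: 33.5
```

```bash
python3 -m inch '[[[20,0,0.001,0,0],[20,0,0.001,0,0],[20,0,0.001,0,0],[20,0,0.001,0,0]]]' 25|egrep 'posi|ft_|open'
```

```text
position: [461.6, -239.0, 47.7]
ft_force: [-1.9, 0.6, 6.0]
opening: 33.8
```

Contact with the floor at 47.7, matching the yellow and green placings. I'll release, lift, and back away to clear the view.

```bash
python3 -m inch '[[[50,0,0,0,0],[60,0,0,0,0],[70,0,0,0,0],[70,0,0,0,0],[70,0,0,0,0]]]'|egrep 'posi|ft_|open'; python3 -m inch '[[[70,0,-0.02,0,0],[70,0,-0.05,0,0],[70,0,-0.08,0,0],[70,0,-0.11,0,0],[70,0,-0.15,0,0]]]'|egrep 'posi|ft_|open'; python3 -m inch '[[[70,0,-0.02,-0.03,0],[70,0,-0.04,-0.06,0],[70,0,-0.04,-0.09,0],[70,0,-0.04,-0.12,0],[70,0,-0.04,-0.15,0]]]'|egrep 'posi|ft_|open'; python3 -m inch '[[[70,0,0,-0.03,0],[70,0,0,-0.06,0],[70,0,0,-0.09,0],[70,0,0,-0.09,0],[70,0,0,-0.09,0]]]'|egrep 'posi|ft_|open'; python3 -m inch '[[[70,0,0,0,0],[70,0,0,0,0],[70,0,0,0,0],[70,0,0,0,0],[70,0,0,0,0]]]'
python3 - <<'E'
from h import *
for c in('side','top'):
    im=vision.snapshot(c)[:,:,::-1]; cv2.imwrite(f'pics/end_{c}.png',im if c=='side' else cv2.resize(im[130:340,190:540],(800,480)))
    
E
```

```text
position: [461.4, -239.0, 46.6]
ft_force: [0.3, 0.1, -0.1]
opening: 61.8
position: [460.0, -238.3, 196.5]
ft_force: [-0.0, -0.3, -0.7]
opening: 65.1
position: [461.1, -390.4, 237.2]
ft_force: [0.5, -0.1, -0.1]
opening: 65.2
position: [459.9, -480.7, 235.5]
ft_force: [-0.1, -0.0, -0.6]
opening: 65.1
time: 35.05
position: [461.8, -478.1, 237.0]
ee_rot: [[1.0, 0.0, -0.001], [0.001, -0.0, 1.0], [0.0, -1.0, -0.0]]
ft_force: [0.3, 0.7, 0.5]
opening: 64.9
```

View pics/end_side.png

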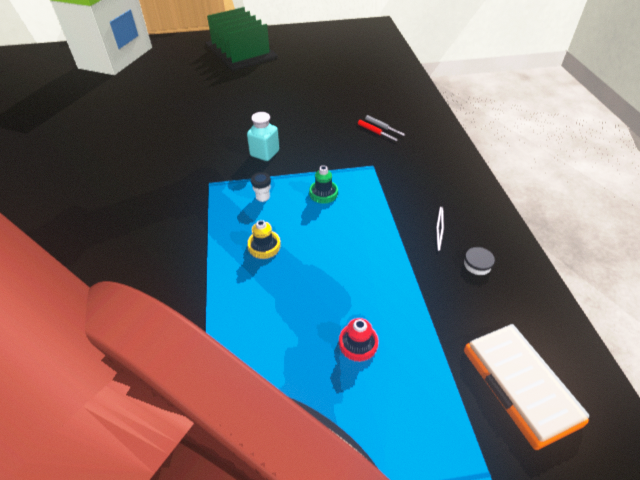

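View pics/end_top.png

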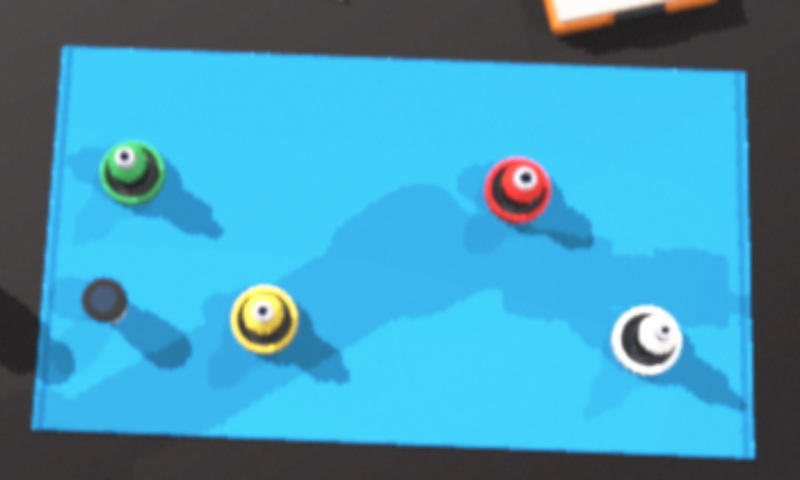

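```bash
python3 - <<'E'
from h import *
for n,u,v,h in(('white',664,330,81),('red',525,178,63),('green',124,156,75),('yellow',262,311,69)):
    print(n,np.round(atz('top',190+u*.4375,130+v*.4375,h),1))
from rig import ticket
print(ticket.sign_off())
E
```

```text
white [ 460.7 -239.2   81. ]
red [ 601.6 -115.3   63. ]
green [604.7 258.7  75. ]
yellow [465.3 123.8  69. ]
the job is handed in; nothing more can be done
None
```

All four objectives now stand nose up in the pots of their own colour, and I've handed the job in at about 35 s of the 102 s allowed. I lowered each one until the wrist force showed it resting on the pot's floor (about 3 to 7 N), then let go and backed the arm away.

**Last checks:** the final top picture shows all four upright in the right pots. Each nose lies within about 2 mm of its pot's measured centre. The eyepiece and the solvent bottle were not touched and look unmoved.

**What disagreed or was missing:**
- **Networks:** they confused some objectives (yellow's second and third guesses fell on other things), so I measured positions by colour from the top and side cameras.
- **Red grip:** I gripped red about 3 mm higher than the others, roughly 41 mm up instead of 36 to 40. It still went in cleanly.
- **White pot:** the arm blocked the side camera's last view of it, so that placing is confirmed only by the top camera and the force reading.

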